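# Lock the tube mixer's hold-down lid with its retaining clip and start it

### The arm

A 6-joint arm with a two-finger parallel gripper is mounted at the origin on the work surface. World frame = base frame: x ahead of the robot, y to its left, z up, the work surface at z = 0. Lengths are in m, angles in rad, forces in N, time in s.
With the tool pointing down it reaches from about 0.375 to 0.825 m from the base axis. Payload 5.5 kg.
Tool frame: the origin (TCP) lies between the finger pads; the fingertips stand 25 mm ahead of it and the grasp point (between the pads) lies 6 mm ahead of it; z points along the fingers, y is the line along which they close (so a half turn about z gives the same grasp; the last joint's range is limited). The gripper opens to 85 mm and grips with 20 to 120 N. Pads are 22 mm wide; open, the fingers measure 114 mm over their backs; the gripper's body (76 mm by 85 mm) begins 54 mm behind the grasp point. The pads swing forward as they close: fully open they stand 13 mm farther back than shut.
Start: joints at [0, 0.314, -0.047, 1.21, 0, 1.571], TCP at [0.6, -0, 0.256] pointing down, gripper open.
Joint ranges: [-2.67, 2.67], [-0.69, 1.73], [-1.03, 1.25], [-2.08, 2.16], [-1.42, 1.45], [-3.14, 3.14]. Speed limits (rad/s): [2.39, 2.39, 3.01, 3.14, 3.14, 3.14].

### API

Orientations are given as a unit quaternion [w, x, y, z].
In Python, from rig import robot, imaging gives the robot as it stands.
- The arm moves only by the tool send_rows, never from a script. Its argument "deltas" is a list that holds one entry, the list of rows, each a list of 7 numbers: the shift along the tool's x, y, z in cm, then the turn, a rotation vector about the tool's x, y, z in degrees, then the closure, from 0 (fully open) to 1 (shut). In form: [[[dx, dy, dz, ax, ay, az, claw], ...]]. A call has 1 to 8 rows; each row shifts and turns the commanded pose from where the row before left it, along the tool's axes as they then stand; what a row does not reach is not made up. A row lasts 1/10 s, in which the tool goes at most 50 mm and 8.59 degrees, less where a joint would pass 70% of its speed; a pose out of reach is approached as far as the arm can. A call is refused whole if a number of a shift passes 5 or a number of a turn 8.59, either way. A call with a gripper value outside its range is refused whole. The fingers move at their own pace and stop on an object; the grip force is fixed at half the most. Time passes only in rows, so rows that do not move let the fingers close. It gives the time, the measured TCP pose, the force, the opening and the grip force at its end, in the units of the state.
- robot.state(): the state, without advancing time (a new reading comes with each control period).
- imaging.snapshot(name): name is "scene" or "side" or "wrist"; returns the picture (420x560x3 uint8, blue, green, red); there is no depth.
- imaging.calibration(name): a dict with "fx", "fy", "cx", "cy" (pixels), "eye" and "attitude" of the camera in the world; the wrist camera has in their place "hand_eye" (4x4, takes a point from camera to tool coordinates, whose origin is the TCP and whose axes are the flange's). Camera axes: x right, y down, z forward; pixel columns grow to the right and rows downward; lengths in m; the calibration is good to about 2 mm. A picture is of the moment at which its call begins: read the wrist's pose just before it. calibration takes no time and is no camera call.
- robot.close_job(): hands the job in; it is judged then, once.
Trained networks look in the newest picture that a camera, given by its name, has taken for a name from the list of things; names that differ only in an ending like _2 or _b are one class to them, and where a whole thing is asked for, a point or a joint stands for the part that bears it (a point fixed in the world has none). Each returns a list of dicts, best first, with "confidence" (0 to 1); they miss things now and then, are a little off and sometimes report something else, mostly with a low value. They report only what shows in the picture. A call takes as long as a camera call. They do not tell look-alikes from the thing itself.
- imaging.boxes_of(query, camera): "box" ([left, top, right, bottom] in pixels, round what is visible of it).
- imaging.regions_of(query, camera): "mask" (420x560 bool, what is visible of it) and "box" ([left, top, right, bottom] in pixels, round what is visible of it).
The state is a dict: "clock": time; "qpos": joint angles; "joint_vel": joint speeds; "joint_torque": joint torques, N m; "eef_pos": TCP position; "orientation": TCP orientation; "wrist_force": force on the tool from outside, world axes, zero at the start; "ft_torque": the same for the moment, N m; "opening": finger opening in m; "gripper_force": force on a finger pad.
Only numpy, scipy, OpenCV 4.12 (cv2) and the standard library are available. Lean on these libraries where they do the work, as an engineer would, in place of code of your own. Each camera call takes 0.05 s, during which the arm holds its last target. There are 200 camera calls.

### The job

Get the tube mixer ready and running: fold its hold-down lid fully shut over the purple-capped tubes, then pick up the red retaining clip and push it from the front sideways into the groove of the post, flat on the lid, until it clicks fully home. Only then throw the green lever all the way over to run, and let go; leave the yellow clip (it belongs to a smaller post), the marker pen, the white jar and the red-capped tube rack where they are.

Things in the scene. Friction and masses are not known exactly. Their poses are not given: they have to be found in the camera images.
- groove (a point): point on the axis of the upright steel post at the mixer's front, 100 mm above the table, level with the top of the shut lid; axes as the mixer. A head 34 mm in diameter spans 13 to 25 mm above it; below the head a 15 mm core forms the groove. Two sprung pins there (sticking out to 11 mm at +y and -y) click: push 6 to 15 N towards +x. Seated: clip_seat at this point, prongs towards +x.
- lid_hinge (a point): middle of the lid's hinge line (along y) at the mixer's back, 155 mm behind the groove point (+x), 100 mm above the table; axes as the mixer. The true hinge axis is 3 mm lower. Fixed.
- lid (a joint): lid angle (rad): 0 shut and level, positive opens upwards about its far edge; starts at 0.55 to 0.95 and stays where left (0.3 N m friction; a few N at the front closes it). Aluminium frame with clear window, 152 mm wide, 6 mm thick, 132 mm from hinge to front; two forks 36 mm wide (at y +37 and -37 mm) run on to 190 mm, one each side of the post.
- lid_front (a point): centre of the lid's front cross rail (22 mm wide), on its outer (upper) face, 121 mm from the hinge; moves with the lid; its z is the outer normal of the lid, its -x points away from the hinge. Shut, the post's head begins 17 mm in front of it.
- clip_seat (a point): red retaining clip, a flat plastic fork 8 mm thick, 62 mm wide, 100 mm long, 90 g: point on its underside in mid-throat, where the post's axis must come. x points to the open prong ends (28 mm ahead), z up. Throat 23 mm wide, flared at the mouth, 18 mm between two snap bumps. Starts flat on the table, left or right of the mixer, prongs away from the robot.
- clip_knob (a point): centre of the red clip's upright square grip knob, 20 x 20 mm in plan, 40 mm tall (7 to 47 mm above the clip's underside), at 58 mm behind clip_seat (-x). Same axes as clip_seat. Grasp here from above, across the clip's y.
- yellow_knob (a point): centre of the knob (16 x 16 mm, 27 mm above the table) of the yellow clip, a smaller fork 86 mm long and 44 mm wide, for another post: leave it where it lies. Red and yellow clip swap sides.
- lever (a joint): green run lever on the mixer's right side: angle in rad, 0 off (leaning 0.5 to the front), 1.0 run (leaning 0.5 to the back, a stop). Stays where it is left, light friction (about 1 N at the ball). Starts at 0 to 0.15.
- lever_tip (a point): centre of the green ball (26 mm in diameter) on the end of the run lever, 80 mm from its pivot; the pivot (axis along the mixer's y) lies 50 mm behind (+x), 122 mm right (-y) and 28 mm below the groove point. The rod is 10 mm thick. Push the ball towards the mixer's back.
- red_rack: black rack of red-capped tubes, 110 (x) x 200 (y) mm, 94 mm tall, its long side running away from the robot, right of the mixer; a bystander. Origin under its centre.
- marker: blue marker pen 133 mm long, 17 mm thick, lying on the table in front of the mixer; a bystander. Origin under its middle, x along it.
- mixer: white tube mixer, fixed, 210 (x) x 310 (y) mm, base 50 mm high; origin under its centre, z up, x from its front (robot side) to its back, y to its left. Purple-capped tubes in a black rack in its middle, tops 92 mm up; post 70 mm in front of the centre, lever on its right side.
- tub_center (a point): white screw-top jar, 100 mm in diameter, 70 mm tall, left of the mixer; a bystander (this point is 35 mm up).
Things that resemble listed ones, but are neither listed nor needed, are in the scene too. What is shaped like the part that bears clip_seat but blue or pink is not meant.

How it is judged:
By the outcome, as a careful person would: the job done as asked, in the order asked, and still so for the second after the job is handed in, with the robot touching nothing.
It also fails if it takes over 69 s, if anything falls off the work surface, if the arm or the gripper's body presses on something with over 40 N, if the wrist force passes 120 N, or if a joint passes its speed limit or range.

## Working session

There is one attempt and no reset: what is moved stays moved. The work goes in short steps, Python scripts to look and compute and a tool call to move; the robot and the scene stay as the last step left them, time stands still between calls to the robot, and variables do not carry over. Pictures are saved under pics/ and viewed, at most 13 in all, crops included, and the job is handed in when it is done.

Besides the shell and the picture viewer there is one more tool, called after "Emit:" as name(argument=value, ...) on one line, values as JSON. send_rows: Moves the arm, as the interface text tells. Its arguments: {"type":"object","properties":{"deltas":{"type":"array"}},"required":["deltas"]}

```bash
ls; mkdir -p pics
python3 - <<'E'
from rig import robot, imaging
import cv2, numpy as np
s=robot.state(); print(s)
for n in ("scene","side","wrist"):
    im=imaging.snapshot(n); cv2.imwrite(f"pics/{n}0.png",im); print(n,imaging.calibration(n))
    for q in ("clip_seat","clip_knob","yellow_knob","lever_tip","lid","lid_front","mixer","groove","marker","red_rack","tub_center"):
        try: print(n,q,[(np.round(d["box"]).tolist(),round(d["confidence"],2)) for d in imaging.boxes_of(q,n)][:4])
        except Exception as e: print(n,q,e)
E
```

```text
pics
{'clock': 0.0, 'qpos': array([-7.37723566e-06,  3.14170002e-01, -4.80531113e-02,  1.21021586e+00,
        3.39014426e-05,  1.57082160e+00]), 'joint_vel': array([ 1.31476385e-05, -1.28947104e-04,  6.89312507e-05, -8.31541685e-04,
        5.26933557e-05,  1.52416801e-03]), 'joint_torque': array([ 1.69644722e-03, -5.39594257e+01,  3.39749372e+01,  1.94567809e-02,
        9.49871333e-05,  6.01428906e-05]), 'eef_pos': array([5.99471376e-01, 5.94800968e-06, 2.55479506e-01]), 'orientation': array([-5.92743268e-04,  7.07118095e-01,  7.07094990e-01, -5.68781728e-04]), 'wrist_force': array([0.50565022, 0.36100967, 0.59001115]), 'ft_torque': array([-0.06780309,  0.02343828, -0.0025771 ]), 'gripper_force': 0.0, 'opening': 0.08532746436492226}
scene {'fx': 468.40393395652, 'fy': 468.40393395652, 'cx': 275.12202228908035, 'cy': 213.51225716992172, 'eye': array([1.23886822, 0.6756214 , 0.80933901]), 'attitude': array([-0.18132096,  0.34445849,  0.82117678, -0.41730055])}
scene clip_seat [([347.0, 235.0, 384.0, 260.0], 0.96), ([430.0, 252.0, 478.0, 297.0], 0.78), ([378.0, 265.0, 413.0, 305.0], 
[... 2105 characters left out ...]
  9.51843519e-01,
        -1.16741709e-01],
       [ 0.00000000e+00,  0.00000000e+00,  0.00000000e+00,
         1.00000000e+00]])}
wrist clip_seat [([3.0, 1.0, 70.0, 49.0], 0.74)]
wrist clip_knob [([1.0, 0.0, 70.0, 48.0], 0.84)]
wrist yellow_knob [([230.0, 40.0, 462.0, 330.0], 0.74)]
wrist lever_tip [([256.0, 303.0, 301.0, 356.0], 0.98)]
wrist lid [([227.0, 37.0, 458.0, 333.0], 0.79)]
wrist lid_front [([230.0, 39.0, 463.0, 327.0], 0.55)]
wrist mixer [([195.0, 1.0, 476.0, 364.0], 0.79)]
wrist groove [([194.0, 1.0, 475.0, 358.0], 0.69)]
wrist marker [([2.0, 162.0, 140.0, 202.0], 0.92), ([253.0, 305.0, 299.0, 358.0], 0.51)]
wrist red_rack []
wrist tub_center [([194.0, 0.0, 477.0, 359.0], 0.16)]
```

Run:
```python
import cv2
a=cv2.imread("pics/scene0.png")[140:400,90:510]; b=cv2.imread("pics/side0.png")[100:420,120:500]
cv2.imwrite("pics/s1.png",cv2.resize(a,None,fx=1.9,fy=1.9,interpolation=3)); cv2.imwrite("pics/s2.png",cv2.resize(b,(712,600),interpolation=3))
```

```text
(no output)
```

View pics/s1.png

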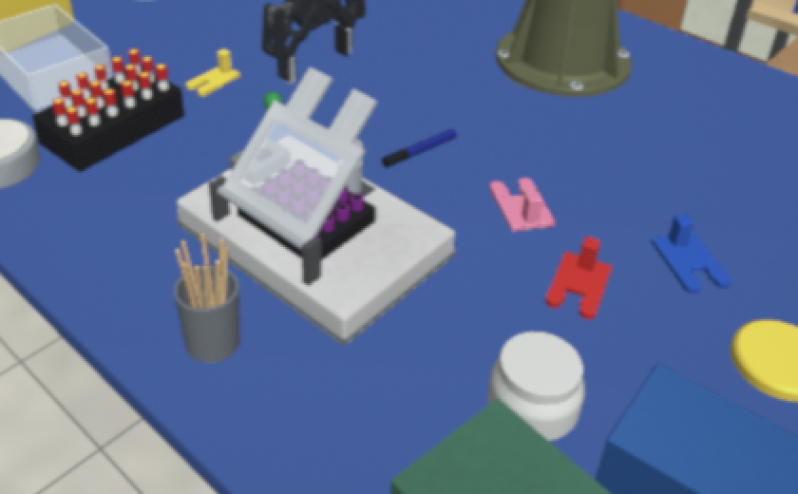

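View pics/s2.png

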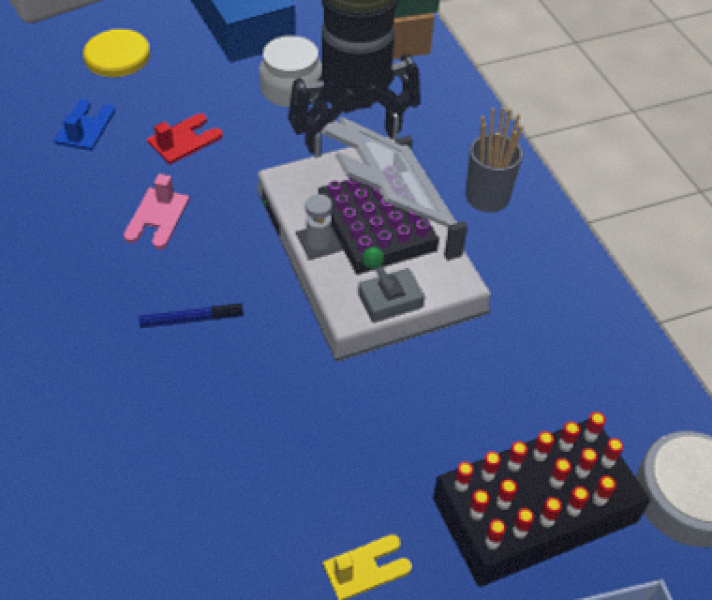

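View pics/wrist0.png

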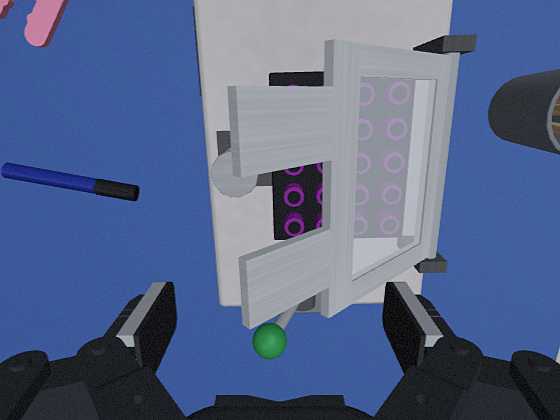

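```bash
cat > h.py <<'E'
import numpy as np, cv2
from scipy.optimize import least_squares
from scipy.spatial.transform import Rotation as Rn
from rig import robot, imaging
def Rq(q): return Rn.from_quat(np.r_[q[1:],q[0]]).as_matrix()
def cam(n,s=None):
    c=imaging.calibration(n); K=(c["fx"],c["fy"],c["cx"],c["cy"])
    if n=="wrist":
        s=s or robot.state(); T=np.eye(4); T[:3,:3]=Rq(s["orientation"]); T[:3,3]=s["eef_pos"]; T=T@c["hand_eye"]
        return K,T[:3,3],T[:3,:3]
    return K,np.array(c["eye"]),Rq(c["attitude"])
def proj(C,p):
    K,e,R=C; v=R.T@(np.asarray(p,float)-e); return np.array([K[0]*v[0]/v[2]+K[2],K[1]*v[1]/v[2]+K[3]])
def onz(C,u,z):
    K,e,R=C; d=R@np.array([(u[0]-K[2])/K[0],(u[1]-K[3])/K[1],1]); return e+d*(z-e[2])/d[2]
def tri(obs):
    A=np.zeros((3,3));b=np.zeros(3)
    for C,u in obs:
        K,e,R=C; d=R@np.array([(u[0]-K[2])/K[0],(u[1]-K[3])/K[1],1]); d/=np.linalg.norm(d); P=np.eye(3)-np.outer(d,d); A+=P;b+=P@e
    return np.linalg.solve(A,b)
def mixpt(m,p): c,s=np.cos(m[2]),np.sin(m[2]); return np.array([m[0]+c*p[0]-s*p[1],m[1]+s*p[0]+c*p[1],p[2]])
E
python3 - <<'E'
from h import *
S,D,W=cam("scene"),cam("side"),cam("wrist")
sc=lambda x,y:(x/1.9+90,y/1.9+140); sd=lambda x,y:(x/1.8737+120,y/1.875+100)
ob=[(S,sc(178,203),(.105,-.155,.05)),(S,sc(345,320),(.105,.155,.05)),(S,sc(455,235),(-.105,.155,.05)),
(D,sd(258,175),(-.105,.155,.05)),(D,sd(338,345),(-.105,-.155,.05)),(D,sd(490,295),(.105,-.155,.05)),(W,(221,304),(-.105,-.155,.05)),
(D,sd(319,203),(-.07,0,.125)),(W,(235,172),(-.07,0,.125))]
f=lambda m:np.concatenate([proj(C,mixpt(m,p))-u for C,u,p in ob])
r=least_squares(f,[.7,.1,0],loss="soft_l1"); print("mixer",r.x,np.round(r.fun.reshape(-1,2),1))
m=r.x
print("groove",mixpt(m,(-.07,0,.1)),"hinge",mixpt(m,(.085,0,.1)))
print("pivot",mixpt(m,(-.02,-.122,.072)), "ball off",mixpt(m,(-.02-.08*np.sin(.5),-.122,.072+.08*np.cos(.5))),"run",mixpt(m,(-.02+.08*np.sin(.5),-.122,.072+.08*np.cos(.5))))
im={n:cv2.imread(f"pics/{n}0.png") for n in("scene","side","wrist")}
def cen(i,lo,hi,roi):
    h=cv2.cvtColor(i,cv2.COLOR_BGR2HSV); k=cv2.inRange(h,lo,hi); q=np.zeros_like(k); x0,y0,x1,y1=roi; q[y0:y1,x0:x1]=k[y0:y1,x0:x1]
    ys,xs=np.nonzero(q); return (xs.mean(),ys.mean()),len(xs)
lo,hi=(45,100,50),(80,255,255)
g=[cen(im["scene"],lo,hi,(220,180,245,205)),cen(im["side"],lo,hi,(305,225,335,255)),cen(im["wrist"],lo,hi,(240,310,300,365))]
print(g,"ball",tri([(S,g[0][0]),(D,g[1][0]),(W,g[2][0])]))
print("knobtop",tri([(S,sc(591,241)),(D,sd(162,129))]), onz(S,sc(591,241),.047),onz(D,sd(162,129),.047))
pr=[onz(S,sc(555,301),.006),onz(S,sc(590,314),.006),onz(D,sd(212,120),.006),onz(D,sd(217,136),.006)];print("prongs",pr)
# lid fork ends in scene
tips=[tri([(S,sc(318,70)),(D,sd(337,122))])];print(tips)
E
```

```text
mixer [0.64047988 0.03271533 0.02952774] [[-2.9 -0.1]
 [-0.4  1.7]
 [ 0.7 -1.3]
 [-1.4 -4. ]
 [-0.6 -3.5]
 [ 1.2 -2.9]
 [-1.   3.7]
 [-0.4 -1.3]
 [ 0.3  0.2]]
groove [0.5705104  0.03064869 0.1       ] hinge [0.72544283 0.03522482 0.1       ]
pivot [ 0.62409046 -0.08982196  0.072     ] ball off [ 0.58575314 -0.0909543   0.1422066 ] run [ 0.66242779 -0.08868961  0.1422066 ]
[((np.float64(232.56756756756758), np.float64(191.3783783783784)), 37), ((np.float64(318.6320754716981), np.float64(236.99056603773585)), 106), ((np.float64(269.12578616352204), np.float64(340.64150943396226)), 954)] ball [ 0.59267704 -0.09400932  0.1504857 ]
knobtop [0.42299477 0.31266029 0.04629009] [0.42007009 0.31391773 0.047     ] [0.42479644 0.30865728 0.047     ]
prongs [array([0.5027768 , 0.32201299, 0.006     ]), array([0.49099389, 0.36454967, 0.006     ]), array([0.50809144, 0.34759191, 0.006     ]), array([0.50593859, 0.31047002, 0.006     ])]
[array([0.59962568, 0.01993899, 0.25408781])]
```

Run:
```python
from h import *
W=cam("wrist");S=cam("scene");D=cam("side")
m0=np.array([.6405,.0327,.0295])
def lidpt(m,th,r,y,h=.003):
    return mixpt(m,(.085-r*np.cos(th)-h*np.sin(th)*1, y, .097+r*np.sin(th)+h*np.cos(th)))
def lidpt(m,th,r,y,h=.003):
    # h: along outer normal (up & back)
    return mixpt(m,(.085-r*np.cos(th)+h*np.sin(th), y, .097+r*np.sin(th)+h*np.cos(th)))
ob=[((240,258),.19,-.019),((247,325),.19,-.055),((229,87),.19,.055),((236,175),.19,.019),((326,40),.132,.076),((324,314),.132,-.076)]
f=lambda v:np.concatenate([proj(W,lidpt(np.r_[v[:3]],v[3],r,y))-u for u,r,y in ob]+[[ (v[0]-m0[0])*500,(v[1]-m0[1])*500,(v[2]-m0[2])*300]])
r=least_squares(f,np.r_[m0,.8],loss="soft_l1");print(r.x,np.round(r.fun,1))
print(lidpt(r.x[:3],r.x[3],.19,-.037),lidpt(r.x[:3],r.x[3],.121,0))
```

```text
[0.64091829 0.03055996 0.03045415 0.70251975] [ 0.5 -0.5 -1.8 -0.3 -0.4 -0.4 -1.2  1.1  2.6 -0.3  1.7  1.6  0.2 -1.1
  0.3]
[ 0.58399914 -0.00819117  0.22205679] [0.63551003 0.0303952  0.17747293]
```

Emit:
send_rows(deltas=[[[0, 0, -2, 0, 0, 0, 0], [3.5, 0.5, -0.5, 0, 0, 0, 1], [3.2, 0.5, 0, 0, 0, 0, 1], [0, 0, 0, 0, 0, 0, 1], [0, 0, 0, 0, 0, 0, 1], [0, 0, 2, 0, 0, 0, 1], [0, -0.3, 2, 0, 0, 0, 1], [0, -0.3, 2, 0, 0, 0, 1]]])

```text
clock: 2.6
eef_pos: [0.6039, 0.0658, 0.2208]
orientation: [0.0, 0.708, 0.707, 0.0]
wrist_force: [0.8, -0.7, 1.5]
opening: 0.0001
gripper_force: 0.6
```

Emit:
send_rows(deltas=[[[0, -0.3, 1.5, 0, 0, 0, 1], [0, -0.3, 1.5, 0, 0, 0, 1], [0, -0.4, 1.5, 0, 0, 0, 1], [0, -0.4, 1.5, 0, 0, 0, 1], [0, -0.4, 1.5, 0, 0, 0, 1], [0, -0.3, 1.2, 0, 0, 0, 1], [0, 0, 0.6, 0, 0, 0, 1], [0, 0, 0, 0, 0, 0, 1]]])

```text
clock: 3.4
eef_pos: [0.5823, 0.0665, 0.1275]
orientation: [-0.0, 0.707, 0.707, -0.001]
wrist_force: [0.6, 0.6, 0.1]
opening: -0.0001
gripper_force: 0.0
```

Emit:
send_rows(deltas=[[[0, 0, 0.2, 0, 0, 0, 1], [0, 0, 0.2, 0, 0, 0, 1], [0, 0, 0.1, 0, 0, 0, 1], [0, 0, 0, 0, 0, 0, 1]]])

```text
clock: 3.8
eef_pos: [0.5835, 0.0669, 0.1249]
orientation: [0.001, 0.707, 0.707, 0.0]
wrist_force: [-3.3, -1.7, 8.8]
opening: -0.0004
gripper_force: 4.7
```

Emit:
send_rows(deltas=[[[0, 0, -4, 0, 0, 0, 1], [2.5, -1.5, -4, 0, 0, 0, 0.6], [4, -2.5, -1.5, 0, 0, 0, 0], [4, -2.5, -1.5, 0, 0, 0, 0], [4, -2.5, 0, 0, 0, 0, 0], [4, -2.5, 0, 0, 0, 0, 0], [4, -2.5, 0, 0, 0, 0, 0], [0, 0, 0, 0, 0, 0, 0]]])

```text
clock: 4.6
eef_pos: [0.4404, 0.2963, 0.2339]
orientation: [-0.001, 0.705, 0.709, 0.001]
wrist_force: [0.3, -0.6, 0.4]
opening: 0.0854
gripper_force: 0.0
```

Run:
```python
from h import *
import pickle
s=robot.state(); im=imaging.snapshot("wrist"); cv2.imwrite("pics/w1.png",im); pickle.dump(s,open("s1.pkl","wb"))
print(s["clock"],s["eef_pos"],s["orientation"])
im=imaging.snapshot("side"); cv2.imwrite("pics/side1.png",im)
cv2.imwrite("pics/side1c.png",cv2.resize(im[150:310,230:400],None,fx=3.5,fy=3.5,interpolation=3))
```

```text
4.6 [0.44041374 0.29629267 0.23388824] [-0.00090072  0.70470965  0.70949481  0.00077559]
```

View pics/w1.png

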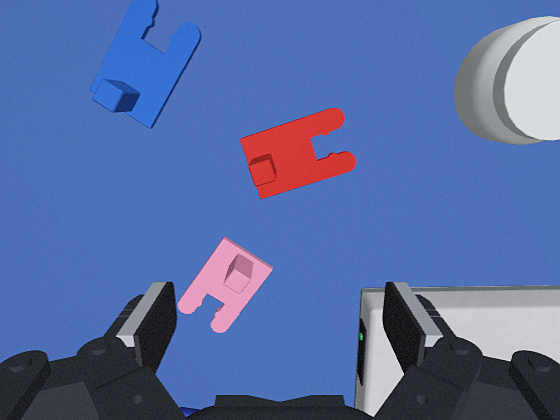

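View pics/side1c.png

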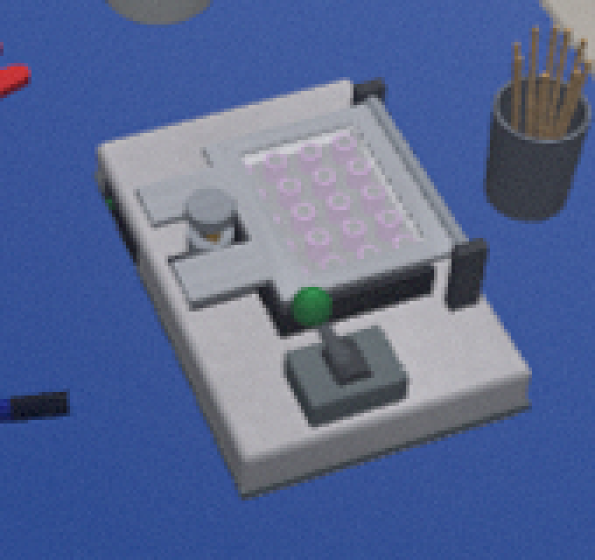

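```bash
cat >> h.py <<'E'
def redmask(im):
    h=cv2.cvtColor(im,cv2.COLOR_BGR2HSV); k=cv2.inRange(h,(0,165,90),(6,255,255))|cv2.inRange(h,(174,165,90),(180,255,255))
    n,l,st,_=cv2.connectedComponentsWithStats(k); i=1+np.argmax(st[1:,4]); return (l==i).astype(np.uint8)
E
python3 - <<'E'
from h import *
import pickle
s=pickle.load(open("s1.pkl","rb")); C=cam("wrist",s); k=redmask(cv2.imread("pics/w1.png"))
cs=max(cv2.findContours(k,0,2)[0],key=cv2.contourArea)[:,0]
P=np.array([onz(C,u,.007)[:2] for u in cs]); 
r=cv2.minAreaRect((P*1000).astype(np.float32)); print(r, k.sum())
im=cv2.imread("pics/w1.png")[90:215,220:375]; cv2.imwrite("pics/w1c.png",cv2.resize(im,None,fx=5,fy=4.8,interpolation=3))
for a in np.radians([14,15,16,17,18,19,20]):
    u=np.array([np.cos(a),np.sin(a)]);v=np.array([-u[1],u[0]]); print(np.degrees(a),np.ptp(P@u),np.ptp(P@v),)
    if abs(a-np.radians(17))<.001:
      c=u*((P@u).max()+(P@u).min())/2+v*((P@v).max()+(P@v).min())/2; print("centre",c,"seat",c+u*(.05-.028),"knob",c-u*.036)
E
```

```text
((459.8614501953125, 326.77764892578125), (99.68417358398438, 61.72999572753906), 18.326093673706055) 5796
14.0 0.10191319777327229 0.06784651328816321
14.999999999999998 0.10111117389018837 0.06638847674080398
16.0 0.10048784648233255 0.06491021762030988
17.0 0.10013994216715649 0.0634121862187291
centre [0.46009831 0.32694604] seat [0.48113701 0.33337821] knob [0.42567133 0.31642065]
18.0 0.09979669211296593 0.06197891992446308
19.0 0.09993774230530883 0.06258211986291595
20.0 0.10053182876756506 0.06400747820423465
```

View pics/w1c.png

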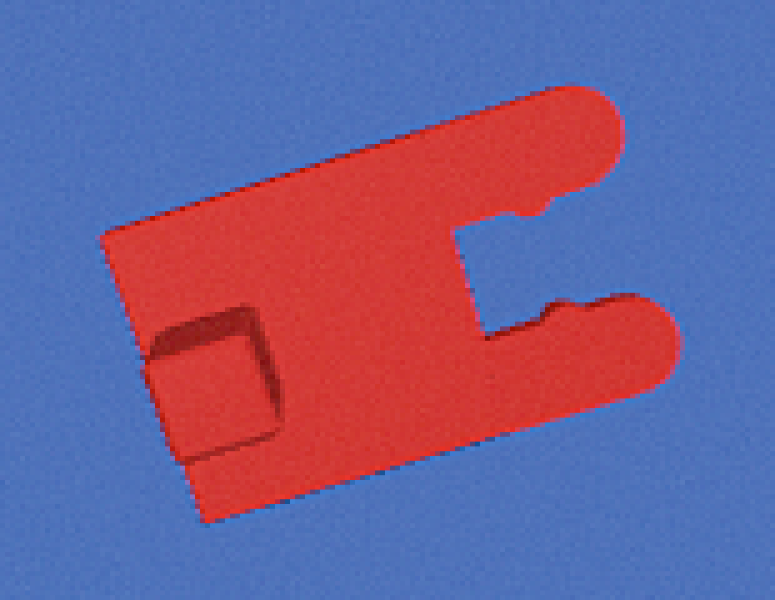

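Emit:
send_rows(deltas=[[[0, 0, 1, 0, 0, -8.5, 0], [0, 0, 1, 0, 0, -8.5, 0], [0, 0, 1, 0, 0, -8.5, 0], [0, 0, 1, 0, 0, -8.5, 0], [0, 0, 1, 0, 0, -8.5, 0], [0, 0, 1, 0, 0, -8.5, 0], [0, 0, 1, 0, 0, -8.5, 0], [0, 0, 1, 0, 0, -8.5, 0]]])

```text
clock: 5.5
eef_pos: [0.4442, 0.2905, 0.153]
orientation: [0.0, 0.189, 0.982, -0.0]
wrist_force: [0.5, 0.2, -0.9]
opening: 0.0855
gripper_force: 0.0
```

Emit:
send_rows(deltas=[[[0, 0, 0.5, 0, 0, -8.5, 0], [0, 0, 0.5, 0, 0, -8.5, 0], [0, 0, 0.5, 0, 0, -8.5, 0], [0, 0, 0.5, 0, 0, -8.5, 0], [0, 0, 0, 0, 0, -6, 0], [0, 0, 0, 0, 0, 0, 0]]])

```text
clock: 6.1
eef_pos: [0.444, 0.2906, 0.1332]
orientation: [-0.0, -0.155, 0.988, -0.0]
wrist_force: [-0.2, 0.8, -0.4]
opening: 0.0855
gripper_force: 0.0
```

```bash
cat >> h.py <<'E'
def toolto(p,yaw=None,s=None):
    s=s or robot.state(); R=Rq(s["orientation"]); y=np.degrees(np.arctan2(R[1,1],R[0,1]))
    print("t",s["clock"],"pos",np.round(s["eef_pos"],4),"tool-y yaw",round(y,2),"z",np.round(R[:,2],3),"shift cm",np.round(R.T@(np.array(p)-s["eef_pos"])*100,2), "turn z",None if yaw is None else round(-(yaw-y),2))
E
python3 - <<'E'
from h import *
s=robot.state(); toolto([.4257,.3155,.036],108.3,s)
im=imaging.snapshot("wrist"); cv2.imwrite("pics/w2.png",im)
C=cam("wrist",s); print("pred knob top corners",[np.round(proj(C,np.r_[np.array([.4257,.3155])+Rn.from_euler("z",18.3,degrees=True).as_matrix()[:2,:2]@np.array(d)*.01,.047]),0) for d in((-1,-1),(-1,1),(1,1),(1,-1))])
E
```

```text
t 6.1 pos [0.444  0.2906 0.1332] tool-y yaw 107.87 z [ 0. -0. -1.] shift cm [0.97 2.94 9.72] turn z -0.43
pred knob top corners [array([312., 203.]), array([346., 203.]), array([345., 235.]), array([312., 235.])]
```

View pics/w2.png

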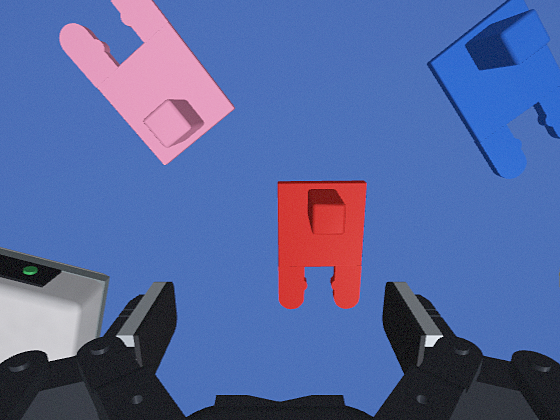

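Emit:
send_rows(deltas=[[[1, 2.9, 2, 0, 0, -0.4, 0], [0, 0, 3, 0, 0, 0, 0], [0, 0, 3, 0, 0, 0, 0], [0, 0, 1.5, 0, 0, 0, 0], [0, 0, 0.2, 0, 0, 0, 0.5], [0, 0, 0, 0, 0, 0, 1], [0, 0, 0, 0, 0, 0, 1], [0, 0, 0, 0, 0, 0, 1]]])

```text
clock: 6.95
eef_pos: [0.4256, 0.317, 0.0375]
orientation: [0.001, -0.159, 0.987, 0.001]
wrist_force: [-0.5, 0.2, 0.3]
opening: 0.0284
gripper_force: 0.0
```

Emit:
send_rows(deltas=[[[0, 0, 0, 0, 0, 0, 1], [0, 0, 0, 0, 0, 0, 1], [0, 0, -0.5, 0, 0, 0, 1]]])

```text
clock: 7.25
eef_pos: [0.4244, 0.3164, 0.0415]
orientation: [-0.0, -0.16, 0.987, 0.0]
wrist_force: [-0.3, 0.3, -0.2]
opening: 0.0198
gripper_force: 59.0
```

Emit:
send_rows(deltas=[[[0, 0, -4, 0, 0, 0, 1], [0, 0, -4, 0, 0, 8.3, 1], [0, 0, -3, 0, 0, 8.3, 1], [-0.5, -4, 0, 0, 0, 0, 1], [-0.5, -4, 0, 0, 0, 0, 1], [-0.5, -4, 0, 0, 0, 0, 1], [-0.5, -4, 0, 0, 0, 0, 1], [0, -4, 0, 0, 0, 0, 1]]])

```text
clock: 8.05
eef_pos: [0.4511, 0.1158, 0.1517]
orientation: [0.0, -0.016, 1.0, 0.0]
wrist_force: [1.2, 0.2, -1.2]
opening: 0.0191
gripper_force: 59.1
```

Emit:
send_rows(deltas=[[[0, -4, 1, 0, 0, 0, 1], [0, -3, 0, 0, 0, 0, 1], [0, -2, 0, 0, 0, 0, 1], [0, 0, 0, 0, 0, 0, 1]]])

```text
clock: 8.45
eef_pos: [0.4533, 0.0252, 0.1415]
orientation: [-0.0, -0.014, 1.0, -0.0]
wrist_force: [0.5, 0.6, -1.3]
opening: 0.0197
gripper_force: 59.1
```

Run:
```python
from h import *
m=np.array([.6409,.031,.030]); g=mixpt(m,(-.07,0,.1)); print(g)
D=cam("side");print("groove xy by side head top",onz(D,(290.3,208),.125))
toolto(mixpt(m,(-.07-.0587-.06,0,.1415)),91.7)
a=imaging.snapshot("side"); b=imaging.snapshot("scene")
cv2.imwrite("pics/a2.png",a);cv2.imwrite("pics/b2.png",b)
A=cv2.resize(a[130:270,170:330],None,fx=2.5*1.9,fy=2*1.9,interpolation=3)[:, :];B=b[150:280,220:400]
A=cv2.resize(a[150:270,180:320],(700,600),interpolation=3)
cv2.imwrite("pics/a2c.png",A); cv2.imwrite("pics/b2c.png",cv2.resize(B,(800,578),interpolation=3))
```

```text
[0.5709315  0.02890031 0.1       ]
groove xy by side head top [0.57044495 0.02717917 0.125     ]
t 8.45 pos [0.4533 0.0252 0.1415] tool-y yaw 91.59 z [-0.    -0.001 -1.   ] shift cm [ 0.1   0.01 -0.  ] turn z -0.11
```

View pics/a2c.png

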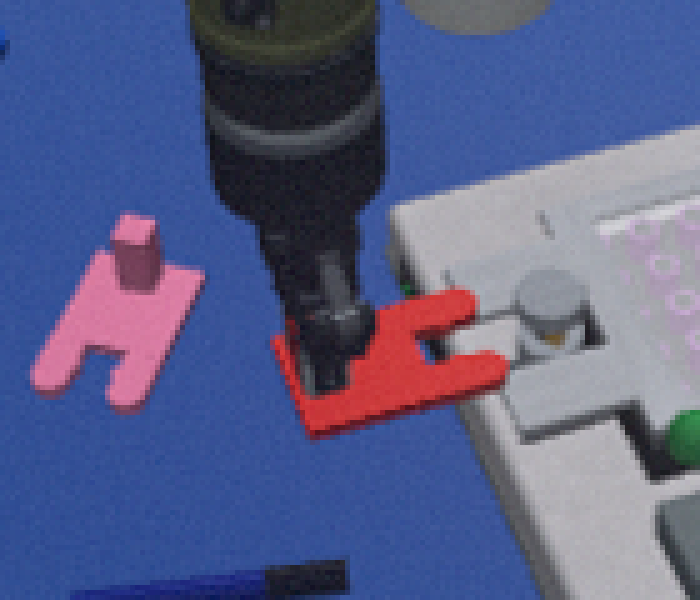

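Run:
```python
from h import *
D=cam("side"); f=lambda x,y:(x/5+180,y/5+150)
t=[onz(D,f(478,303),.110),onz(D,f(509,368),.110)]; print(t)
h=onz(D,f(551,292),.125); print("head",h, "mid",(t[0]+t[1])/2)
s=robot.state();R=Rq(s["orientation"]);ax=-R[:,0]; mid=(t[0]+t[1])/2
print("lateral head rel clip axis (left +)",R[:,1]@(h-mid),"ahead",ax@(h-mid), "by TCP: lateral",R[:,1]@(np.array([.5707,.028,0])-s["eef_pos"]))
```

```text
[array([0.53917717, 0.04367618, 0.11      ]), array([5.40018711e-01, 3.03520724e-05, 1.10000000e-01])]
head [0.56979977 0.02604964 0.125     ] mid [0.53959794 0.02185327 0.11      ]
lateral head rel clip axis (left +) 0.003289580992078148 ahead 0.030314494454266566 by TCP: lateral -0.002861446294343844
```

View pics/b2c.png

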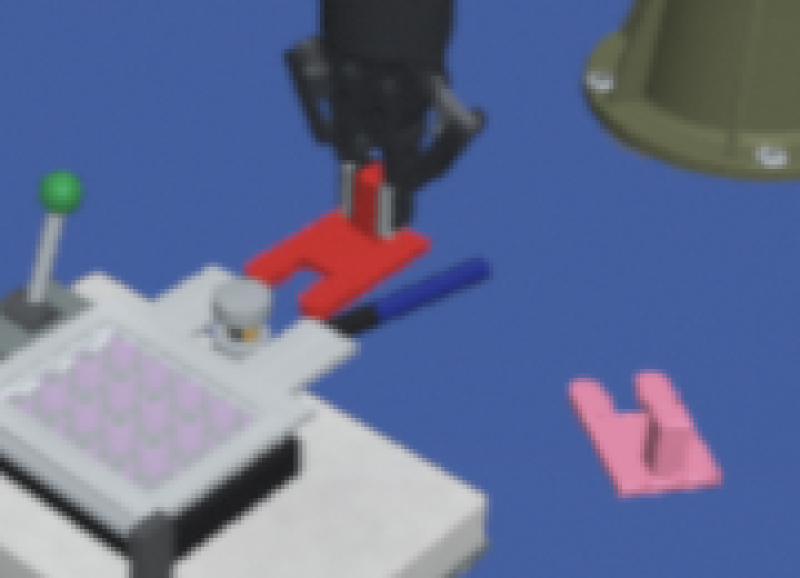

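Run:
```python
from h import *
D=cam("scene"); f=lambda x,y:(x/4.444+220,y/4.444+150)
t=[onz(D,f(305,305),.110),onz(D,f(252,270),.110)]; print(t)
h=onz(D,f(242,296),.125); m=(t[0]+t[1])/2;print("head",h, "mid",m, "lateral",np.array([-.029,1])@(h-m)[:2])
c=cv2.imread("pics/b2.png"); k=redmask(c); a=cv2.imread("pics/a2.png"); ka=redmask(a)
# model fit: project plate outline pose vs mask
def outline(x,y,yaw,z):
    def prong(s): 
        return [(.028-.00975+.00975*np.cos(q), s*.02125+.00975*np.sin(q)) for q in np.linspace(-np.pi/2,np.pi/2,7)]
    p=[(-.072,-.031)]+prong(-1)+[(-.012,-.0115),(-.012,.0115)]+prong(1)+[(-.072,.031)]
    c,s=np.cos(yaw),np.sin(yaw); return [(x+c*u-s*v,y+s*u+c*v,z) for u,v in p]
from scipy.optimize import minimize
for n,kk in(("side",ka),("scene",k)):
    C=cam(n)
    def cost(v):
        q=np.zeros((420*4,560*4),np.uint8)
        for z in (.105,.113):
            cv2.fillPoly(q,[np.round(np.array([proj(C,p) for p in outline(v[0],v[1],v[2],z)])*4+1.5).astype(int)],1)
        q=cv2.resize(q.astype(np.float32),(560,420),interpolation=cv2.INTER_AREA)
        # only prong half region
        return np.abs(q-kk)[roi].sum()
    u=proj(C,(.53,.027,.11)).astype(int); roi=np.s_[u[1]-25:u[1]+25,u[0]-25:u[0]+25]
    r=minimize(cost,[.512,.027,.028],method="Nelder-Mead",options=dict(initial_simplex=[[.512,.027,.028],[.516,.027,.028],[.512,.031,.028],[.512,.027,.06]])); print(n,r.x,r.fun)
```

```text
[array([0.53208804, 0.04603201, 0.11      ]), array([0.52880746, 0.00120258, 0.11      ])]
head [0.56585238 0.02902227 0.125     ] mid [0.53044775 0.0236173  0.11      ] lateral 0.004378241978231341
side [0.50994482 0.02640076 0.02689983] 133.3125
scene [0.41333333 0.07766667 0.26266667] 0.0
```

Emit:
send_rows(deltas=[[[0, 0, 0.3, 0, 0, 0, 1], [-1, 0, 0, 0, 0, 0, 1], [-1, 0, 0, 0, 0, 0, 1], [-1, 0, 0, 0, 0, 0, 1], [-0.5, 0, 0, 0, 0, 0, 1], [0, 0, 0, 0, 0, 0, 1]]])

```text
clock: 9.15
eef_pos: [0.4897, 0.0282, 0.1381]
orientation: [0.0, -0.016, 1.0, -0.0]
wrist_force: [0.9, -1.2, -0.7]
opening: 0.0191
gripper_force: 59.2
```

Emit:
send_rows(deltas=[[[-0.5, 0, 0.1, 0, 0, 0, 1], [-0.5, 0, 0, 0, 0, 0, 1], [0, 0, 0, 0, 0, 0, 1]]])

```text
clock: 9.45
eef_pos: [0.4982, 0.0283, 0.1375]
orientation: [-0.001, -0.015, 1.0, -0.0]
wrist_force: [-2.5, -2.6, 3.9]
opening: 0.0193
gripper_force: 60.0
```

Emit:
send_rows(deltas=[[[-0.3, -0.1, -0.05, 0, 0, 0, 1], [-0.3, 0, 0, 0, 0, 0, 1], [0, 0, 0, 0, 0, 0, 1]]])

```text
clock: 9.75
eef_pos: [0.5025, 0.0278, 0.1377]
orientation: [-0.002, -0.016, 1.0, 0.0]
wrist_force: [-7.9, -1.6, 6.4]
opening: 0.0191
gripper_force: 60.3
```

Emit:
send_rows(deltas=[[[-0.3, 0, -0.05, 0, 0, 0, 1], [-0.3, 0, 0, 0, 0, 0, 1], [0, 0, 0, 0, 0, 0, 1]]])

```text
clock: 10.05
eef_pos: [0.5112, 0.028, 0.1383]
orientation: [0.0, -0.016, 1.0, -0.0]
wrist_force: [0.5, -1.5, -0.5]
opening: 0.0193
gripper_force: 59.2
```

Emit:
send_rows(deltas=[[[-0.2, 0, 0, 0, 0, 0, 1], [-0.1, 0, 0, 0, 0, 0, 1], [0, 0, 0, 0, 0, 0, 1]]])

```text
clock: 10.35
eef_pos: [0.5116, 0.028, 0.138]
orientation: [-0.002, -0.016, 1.0, -0.0]
wrist_force: [-7.4, -1.7, 5.3]
opening: 0.0194
gripper_force: 60.1
```

Emit:
send_rows(deltas=[[[-0.3, 0, 0, 0, 0, 0, 1], [-0.3, 0, 0, 0, 0, 0, 1], [0, 0, 0, 0, 0, 0, 1]]])

```text
clock: 10.65
eef_pos: [0.512, 0.028, 0.1375]
orientation: [-0.007, -0.016, 1.0, -0.0]
wrist_force: [-25.7, -2.7, 19.7]
opening: 0.0191
gripper_force: 62.1
```

Run:
```python
from h import *
s=robot.state(); print(s["wrist_force"],s["eef_pos"])
a=imaging.snapshot("scene"); cv2.imwrite("pics/b3.png",a); cv2.imwrite("pics/b3c.png",cv2.resize(a[170:250,190:320],(780,480),interpolation=3))
```

```text
[-25.74710923  -2.66955524  19.73238344] [0.51204062 0.02795054 0.13751799]
```

View pics/b3c.png

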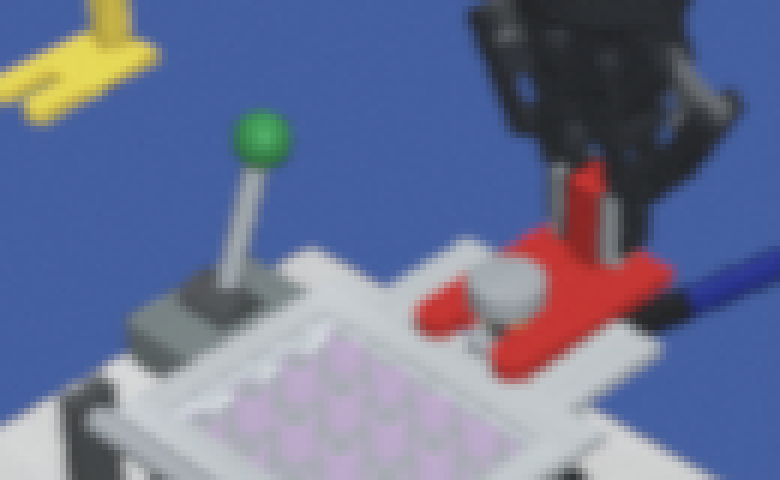

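Emit:
send_rows(deltas=[[[0.6, 0, 0, 0, 0, 0, 1], [0.1, 0, 0, 0, 0, 0, 1], [0, 0, 0, 0, 0, 0, 1]]])

```text
clock: 11.0
eef_pos: [0.5115, 0.028, 0.1379]
orientation: [-0.001, -0.016, 1.0, -0.0]
wrist_force: [-7.2, -2.0, 1.6]
opening: 0.0194
gripper_force: 59.5
```

Emit:
send_rows(deltas=[[[0, 0, 0, 0, 0, 0, 0], [0, 0, 0, 0, 0, 0, 0], [0, 0, 0, 0, 0, 0, 0], [0, 0, 0, 0, 0, 0, 0], [0, 0, -3, 0, 0, 0, 0], [0, 0, -4, 0, 0, 0, 0], [0, -2, 0, 0, 0, 0, 0.5], [0, -3, 0, 0, 0, 0, 1]]])

```text
clock: 11.8
eef_pos: [0.5158, -0.0213, 0.2101]
orientation: [0.002, -0.017, 1.0, 0.0]
wrist_force: [0.2, -0.4, 0.5]
opening: 0.0592
gripper_force: 0.0
```

Emit:
send_rows(deltas=[[[-1, -4, 0, 0, 0, 0, 1], [-1, -3.2, 0, 0, 0, 0, 1], [-0.5, 0, 0, 0, 0, 0, 1], [0, 0, 2, 0, 0, 0, 1], [0, 0, 2.5, 0, 0, 0, 1], [0, 0, 0.5, 0, 0, 0, 1], [0, 0, 0, 0, 0, 0, 1]]])

```text
clock: 12.5
eef_pos: [0.5407, -0.0924, 0.1576]
orientation: [-0.001, -0.016, 1.0, 0.0]
wrist_force: [0.5, -0.2, 0.1]
opening: -0.0
gripper_force: 0.0
```

Run:
```python
from h import *
s=robot.state(); print(s["wrist_force"]); toolto([.639,-.092,.155],91.7)
lo,hi=(45,100,50),(80,255,255); o=[]; S,D=cam("scene"),cam("side")
for n,C in(("scene",S),("side",D)):
    a=imaging.snapshot(n); cv2.imwrite(f"pics/{n}4.png",a); u=proj(C,(.593,-.093,.15)).astype(int); k=cv2.inRange(cv2.cvtColor(a,cv2.COLOR_BGR2HSV),lo,hi)
    q=k[u[1]-18:u[1]+18,u[0]-18:u[0]+18]; ys,xs=np.nonzero(q); o.append((C,(xs.mean()+u[0]-18,ys.mean()+u[1]-18))); print(len(xs))
print("ball",tri(o))
a=cv2.imread("pics/scene4.png");b=cv2.imread("pics/side4.png")
p=np.hstack([cv2.resize(a[160:260,190:320],(400,400),interpolation=3),cv2.resize(b[160:290,220:350],(400,400),interpolation=3)]);cv2.imwrite("pics/p4.png",p)
```

```text
[ 0.45062318 -0.21010929  0.0767702 ]
t 12.5 pos [ 0.5407 -0.0924  0.1576] tool-y yaw 91.83 z [-0.002  0.001 -1.   ] shift cm [-9.83 -0.27  0.24] turn z 0.13
62
99
ball [ 0.59206142 -0.09469247  0.14968041]
```

View pics/p4.png

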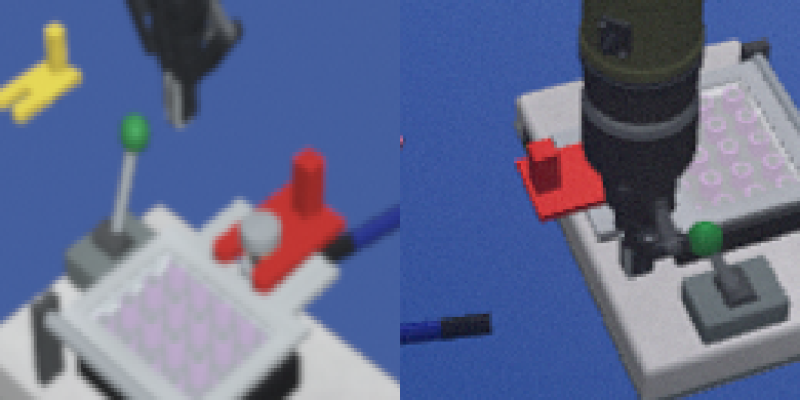

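Emit:
send_rows(deltas=[[[-1.5, -0.2, 0.3, 0, 0, 0, 1], [-1.5, 0, 0, 0, 0, 0, 1], [-1.5, 0, 0, 0, 0, 0, 1], [-1.5, 0, 0, 0, 0, 0, 1], [-1.5, 0, 0, 0, 0, 0, 1], [-1.3, 0, 0, 0, 0, 0, 1], [-0.5, 0, 0, 0, 0, 0, 1], [0, 0, 0, 0, 0, 0, 1]]])

```text
clock: 13.4
eef_pos: [0.635, -0.0919, 0.156]
orientation: [0.0, -0.016, 1.0, -0.0]
wrist_force: [-0.4, -0.4, -0.2]
opening: -0.0001
gripper_force: 0.0
```

Emit:
send_rows(deltas=[[[-0.4, 0, 0, 0, 0, 0, 1], [-0.3, 0, 0, 0, 0, 0, 1], [-0.2, 0, 0, 0, 0, 0, 1], [0, 0, 0, 0, 0, 0, 1]]])

```text
clock: 13.8
eef_pos: [0.6365, -0.092, 0.1556]
orientation: [-0.006, -0.015, 1.0, -0.0]
wrist_force: [-22.1, 0.5, 16.2]
opening: 0.0
gripper_force: 11.5
```

Emit:
send_rows(deltas=[[[1, 0, 0, 0, 0, 0, 1], [3, 0, 0, 0, 0, 0, 1], [4, 0, -1, 0, 0, 0, 1], [3, 0, -4, 0, 0, 0, 1], [4, 0, -4, 0, 0, 0, 1], [0, 0, -3, 0, 0, 0, 1], [0, 0, 0, 0, 0, 0, 1]]])

```text
clock: 14.5
eef_pos: [0.4999, -0.0969, 0.276]
orientation: [0.005, -0.015, 1.0, -0.001]
wrist_force: [1.3, -0.4, 0.4]
opening: -0.0005
gripper_force: 0.0
```

Run:
```python
from h import *
lo,hi=(45,100,50),(80,255,255); o=[]; S,D=cam("scene"),cam("side")
for n,C in(("scene",S),("side",D)):
    a=imaging.snapshot(n); cv2.imwrite(f"pics/{n}5.png",a); u=proj(C,(.663,-.092,.142)).astype(int); k=cv2.inRange(cv2.cvtColor(a,cv2.COLOR_BGR2HSV),lo,hi)
    q=k[u[1]-18:u[1]+18,u[0]-18:u[0]+18]; ys,xs=np.nonzero(q); o.append((C,(xs.mean()+u[0]-18,ys.mean()+u[1]-18))); print(len(xs))
print("ball",tri(o), "expected run .663 -.0905 .142")
a=cv2.imread("pics/scene5.png");b=cv2.imread("pics/side5.png")
p=np.hstack([cv2.resize(a[160:260,190:320],(400,400),interpolation=3),cv2.resize(b[160:290,220:350],(400,400),interpolation=3)]);cv2.imwrite("pics/p5.png",p)
```

```text
64
100
ball [ 0.65871621 -0.09263784  0.14526402] expected run .663 -.0905 .142
```

View pics/p5.png

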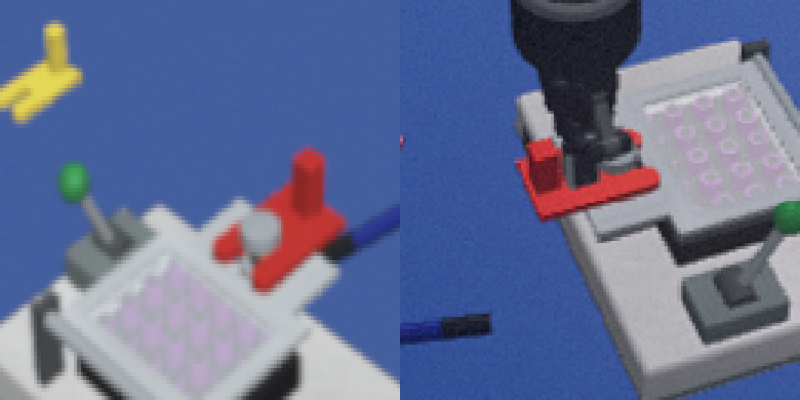

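```bash
python3 -c "
from rig import robot
print(robot.close_job())"
```

```text
the job is handed in; nothing more can be done
None
```

The lid is shut, the red clip is pushed home in the post groove, and the green lever is over at its run stop. The gripper is clear, and I handed the job in at about 14.6 s. I moved none of the bystander items, though I did not recheck every one at the end.

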